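# Load a slide holder under the stage clip

## Task

Load the slide holder that lies in the channel of the reader stage: press the clip's long thumb strip down with one fingertip and keep it down while the other fingertip pushes the holder by its upright lip along the channel, under the raised clip nose, fully home against the end stop. Then let the strip come up so that the clip nose settles on the holder, and move clear. Only touch and push, never pick the holder up, and leave the spare holder and everything else on the bench undisturbed.

Things in the scene. Friction and masses are not known exactly. Their poses are not given: they have to be found in the camera images.
- stage: Reader loading stage, fixed: flat white and aluminium plate, top 12 mm above the table. Origin on the table under the channel's centre line; x along the channel to the end stop (push direction), y to the clip, z up. Plate spans x -120 to 85, y -53 to 97 mm. Channel 43 mm wide between two steel rails 5 mm wide, tops 20 mm above the table, x -112 to 70. Position and yaw vary.
- end_stop (a point): Centre of the end stop's face, at x 70, y 0 of the stage frame, 20 mm above the table. The stop is a steel block 53 mm wide across the channel's far end, its top 28 mm above the table.
- holder: Slide holder to load, loose, about 60 g: grey frame 88 x 40 x 8 mm with a glass slide, and at its -x end an upright lip 5 mm thick, 40 mm wide, 26 mm high. Origin at the centre of its underside, x away from the lip. It starts in the channel, lip to the open end, front edge 8 to 26 mm short of the nose. Home: front edge on the end stop, origin at stage x 26 mm. Slides with under 2 N.
- holder_lip (a point): Centre of the lip's outer (-x) face, the face to push: 44 mm behind the holder's origin, 18 mm above its underside (30 mm above the table; the lip's top is 38 mm above the table). Home: at x -18 mm of the stage frame.
- clip (a joint): Angle of the spring clip about its shaft (rad): 0 at rest, nose down, blocking the channel; grows as the thumb strip is pressed, to a stop at 0.43 (strip level). Above 0.26 the nose clears the holder. It springs back: about 3 N on the middle of the strip starts it, about 7.5 N reaches the stop. With the nose lying on the holder it reads about 0.2.
- clip_shaft (a point): Middle of the clip's hinge shaft (8 mm thick), which runs along x at y 33 of the stage frame, 22 mm above the table; its bearing blocks, 12 mm wide in y with tops 30 mm above the table, stand at x -112 to -104 and 59 to 67.
- clip_strip (a point): Clip's steel thumb strip: 90 mm along the channel (stage x -98 to -8, all along the lip's path), 44 mm across. The point is the centre of its upper face. At rest it slopes up outward 0.42 rad, centre at stage y 57, 35 mm over the table, outer edge 44 mm. Fully pressed: level, y 38 to 82, upper face 24 mm over the table; a tip there can slide along it and is at lip height.
- clip_nose (a point): Clip's steel nose: an arm from the shaft across the channel at x 46 to 54 mm of the stage frame, ending in a downturned blade (y -12 to 4). The point is the middle of the blade's lower edge. At rest the blade ends 2 mm above the plate and blocks the holder; fully pressed, it ends about 14 mm above the plate (6 mm above the holder's top).
- spare_holder: Spare slide holder, same shape as the holder, lying on the table on the -y side of the stage. Loose, leave alone. Origin at the centre of its underside.
- jar: Clear specimen jar with lid, 44 mm diameter, 55 mm tall, loose, on the table on the +y side of the stage. Origin at its underside. Leave alone.
- reagent: Amber reagent bottle, 50 mm diameter, 110 mm tall, loose, beyond the end stop. Origin at its underside. Leave alone.
- marker: Marker pen, about 130 mm long (its x axis), 16 mm thick, loose, lying across in front of the channel's open end. Leave alone.
- tip_box: Pipette tip box 87 x 62 x 57 mm, loose, beyond the end stop. Origin at its underside. Leave alone.
- tube_rack: White rack with capped tubes, 75 x 120 mm, 101 mm tall, fixed, at one side of the table; it and the slide box swap sides.
- slide_box: Flat blue slide box 102 x 122 x 39 mm, fixed, at the other side of the table.
Not all that is in view belongs to the job. Leave any pink look-alike of the holder alone.

How it is judged:
By the outcome, as a careful person would: the job done as asked, in the order asked, and still so for the second after the job is handed in, with the robot touching nothing.
It also fails if it takes over 42 s, if anything falls off the work surface, if the arm or the gripper's body presses on something with over 40 N, if the wrist force passes 120 N, or if a joint passes its speed limit or range.

## Robot

A 6-joint arm with a two-finger parallel gripper is mounted at the origin on the work surface. World frame = base frame: x ahead of the robot, y to its left, z up, the work surface at z = 0. Lengths are in mm, angles in degrees, forces in N, time in s.
With the tool pointing down it reaches from about 350 to 850 mm from the base axis. Payload 8.1 kg.
Tool frame: the origin (TCP) lies midway between the tips of the shut fingers; the grasp point (between the pads) lies 19 mm behind it; z points along the fingers, y is the line along which they close (so a half turn about z gives the same grasp; the last joint's range is limited). The gripper opens to 85 mm and grips with 20 to 120 N. Pads are 22 mm wide; open, the fingers measure 114 mm over their backs; the gripper's body (76 mm by 85 mm) begins 54 mm behind the grasp point. The pads swing forward as they close: fully open they stand 13 mm farther back than shut.
Start: joints at [-81.727, 7.471, 85.268, -0, 87.261, -4.893], TCP at [136.69, -584.227, 231.292] pointing down, gripper open.
Joint ranges: [-169.43, 169.43], [-51.17, 129.36], [1.28, 143.12], [-76.62, 256.62], [0, 156.53], [-152.29, 152.29]. Speed limits (degrees/s): [136.94, 136.94, 159.86, 180, 180, 180].

## Interface

Orientations are given as [roll, pitch, yaw] about the fixed x, y, z axes, in that order (R = Rz(yaw) Ry(pitch) Rx(roll)).
In Python, from bench import r, optics, workorder gives the robot as it stands.
- The arm moves only by the shell command python3 -m handwheel [FORCE], which reads ROWS from standard input. ROWS is a JSON list of rows, 1 to 8 of them, each of 7 numbers: a rotation vector rx, ry, rz in shares of 90 degrees (1.0 is 90 degrees), then dx, dy, dz in shares of 600 mm (1.0 is 600 mm), then the finger opening in mm; each row is the pose to reach, as a shift and turn from the pose commanded when the command began, along the tool's axes at that moment; what a row does not reach only later rows make up. A row lasts 1/8 s, in which the tool goes at most 62.5 mm and 10.7 degrees, less where a joint would pass 70% of its speed; a pose out of reach is approached as far as the arm can. The fingers move at their own pace and stop on an object; FORCE is the grip in N (left out, the last holds). Time passes only in rows, so rows that do not move let the fingers close. It prints the time, the measured TCP pose, the force, the opening and the grip force at its end. A shift or turn number past 1, either way, is cut back to 1. Input that does not fit is refused with a message, and nothing moves.
- r.sense(): the state, without advancing time (a new reading comes with each control period).
- optics.snapshot(name): name is "scene" or "side" or "wrist"; returns a dict with "pixels" (420x560x3 uint8, blue, green, red), "fx", "fy", "cx", "cy" (pixels), "pose" (4x4, takes a point from camera to world coordinates). Camera axes: x right, y up, looking along -z (the intrinsics and any distortion apply to the point x, -y, -z); pixel columns grow to the right and rows downward; lengths in mm; the calibration is good to about 2 mm. A picture is of the moment at which its call begins. There is no depth.
- workorder.hand_in(): hands the job in; it is judged then, once.
The state is a dict: "time": time; "joint_pos": joint angles; "qd": joint speeds; "joint_efforts": joint torques, N m; "tool_pos": TCP position; "tcp_rot": TCP orientation; "ft_force": force on the tool from outside, world axes, zero at the start; "wrist_torque": the same for the moment, N m; "finger_gap": finger opening in mm; "grip_force": force on a finger pad.
Only numpy, scipy, OpenCV 4.12 (cv2) and the standard library are available. Lean on these libraries where they do the work, as an engineer would, in place of code of your own. Each camera call takes 0.05 s, during which the arm holds its last target. There are 200 camera calls.

## Working session

There is one attempt and no reset: what is moved stays moved. The work goes in short steps, Python scripts to look and compute and a shell command to move; the robot and the scene stay as the last step left them, time stands still between calls to the robot, and variables do not carry over. Pictures are saved under pics/ and viewed, at most 10 in all, crops included, and the job is handed in when it is done.

```bash
ls; mkdir -p pics; python3 - <<'E'
from bench import r, optics
import cv2
s=r.sense();print({k:s[k] for k in('time','tool_pos','tcp_rot','finger_gap','ft_force')})
for n in("scene","side"):
    o=optics.snapshot(n);cv2.imwrite(f"pics/{n}0.png",o["pixels"]);print({k:v for k,v in o.items() if k!="pixels"})
E
```

```text
pics
{'time': 0.0, 'tool_pos': array([ 136.60098009, -583.6714074 ,  230.24547397]), 'tcp_rot': array([-1.79893871e+02, -8.41321060e-03,  1.31662562e+01]), 'finger_gap': 85.04360328112152, 'ft_force': array([ 0.5938269 , -0.45228881,  0.72676526])}
{'fx': 511.0577264137177, 'fy': 511.0577264137177, 'cx': 279.83601930777746, 'cy': 211.4812201262939, 'pose': array([[ 1.45777271e-02, -8.21104565e-01,  5.70591608e-01,
         1.30927141e+03],
       [ 9.99810912e-01,  1.93150626e-02,  2.25154987e-03,
         1.35719984e+01],
       [-1.28697705e-02,  5.70450893e-01,  8.21230874e-01,
         1.09350282e+03],
       [ 0.00000000e+00,  0.00000000e+00,  0.00000000e+00,
         1.00000000e+00]])}
{'fx': 457.8406373621588, 'fy': 457.8406373621588, 'cx': 275.31284745427837, 'cy': 214.20586569120047, 'pose': array([[ 9.98427240e-01,  1.93471810e-02, -5.26187568e-02,
         5.23397555e+02],
       [-5.38828593e-02,  5.90341822e-01, -8.05352824e-01,
        -1.10916957e+03],
       [ 1.54817459e-02,  8.06921446e-01,  5.90455837e-01,
         8.61000631e+02],
       [ 0.00000000e+00,  0.00000000e+00,  0.00000000e+00,
         1.00000000e+00]])}
```

View pics/scene0.png

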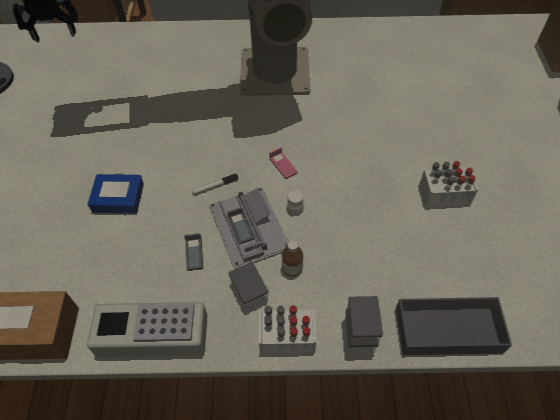

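View pics/side0.png

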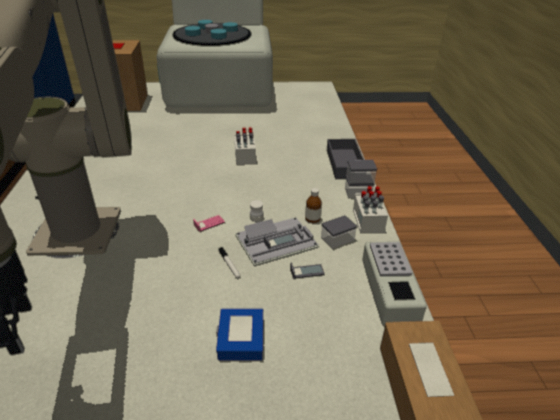

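The scene view shows the stage at about (249,226), with the clip strip on its right at (256,206). The marker is at (215,185), the spare at (194,252), the jar at (295,203), the reagent bottle at (292,258), the tip box at (248,284) and the pink decoy at (283,162). There are three holder candidates: grey in the channel (242,230), grey on the table (194,252) and pink (283,162). The one in the channel is the one to load. I'll confirm it in an enlarged crop.

```bash
python3 - <<'E'
import cv2
a=cv2.imread("pics/scene0.png")[175:275,195:315]
cv2.imwrite("pics/c1.png",cv2.resize(a,None,fx=6,fy=6,interpolation=cv2.INTER_CUBIC))
E
```

```text
(no output)
```

View pics/c1.png

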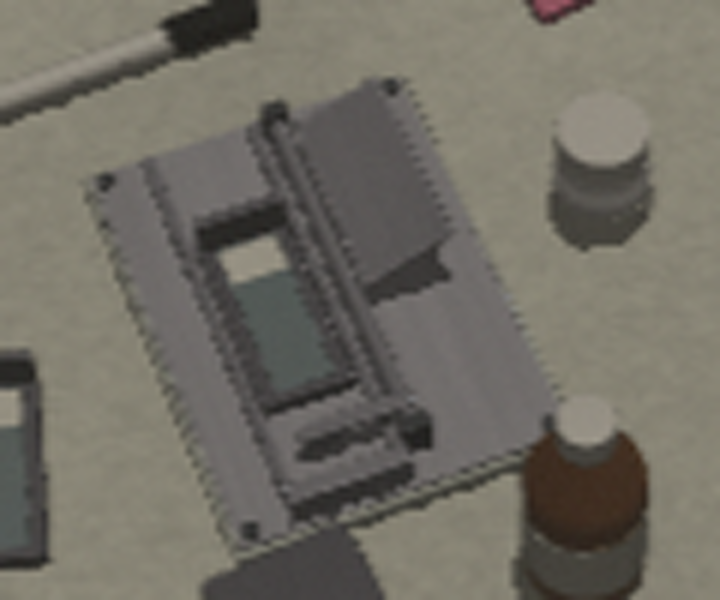

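The crop confirms the grey holder in the channel, lip towards the open end at (240,215 in the crop), with the nose ahead of it at (345,440). Plate corners in the crop are (88,182), (403,80), (235,553) and about (560,400). Next I fit the stage pose and the lip position.

```bash
cat >h.py <<'E'
import numpy as np
from scipy.optimize import least_squares
def proj(o,P):
    T=np.linalg.inv(o["pose"]);c=np.c_[P,np.ones(len(P))]@T.T
    return np.c_[o["cx"]+o["fx"]*c[:,0]/-c[:,2], o["cy"]-o["fy"]*c[:,1]/-c[:,2]]
def s2w(q,S):
    a=q[2];S=np.asarray(S,float).reshape(-1,3)
    return np.c_[q[0]+np.cos(a)*S[:,0]-np.sin(a)*S[:,1], q[1]+np.sin(a)*S[:,0]+np.cos(a)*S[:,1],S[:,2]]
def fit(o,S,uv,q0):
    f=least_squares(lambda q:(proj(o,s2w(q,S))-uv).ravel(),q0);return f.x,f.fun.reshape(-1,2)
def ray(o,uv,z):
    d=o["pose"][:3,:3]@np.array([(uv[0]-o["cx"])/o["fx"],-(uv[1]-o["cy"])/o["fy"],-1]);p=o["pose"][:3,3]
    return p+d*(z-p[2])/d[2]
def w2s(q,p):
    a=q[2];d=np.array(p[:2])-q[:2];return np.array([np.cos(a)*d[0]+np.sin(a)*d[1],-np.sin(a)*d[0]+np.cos(a)*d[1]])
E
python3 - <<'E'
from h import *
from bench import optics
o=optics.snapshot("scene")
full=lambda c:np.array([195,175])+(np.array(c)+.5)/6-.5
S=[[-120,-53,12],[-120,97,12],[85,-53,12],[85,97,12]]
uv=full([[88,182],[403,80],[235,553],[560,400]])
q,e=fit(o,S,uv,[600,0,.4]);print(q,np.degrees(q[2]),e.round(2))
for n,c,z in[("lip top L",(197,222),38),("lip top R",(283,200),38),("front L",(270,408),20),("front R",(355,380),20),("stop",(345,490),28)]:
    p=ray(o,full(c),z);print(n,p.round(1),w2s(q,p).round(1))
for n,c,z in[("jar lid",(603,130),55),("marker end",(255,10),8),("bottle top",(587,400),110),("tipbox corner",(330,530),57),('marker tip',(0,112),8)]:
    p=ray(o,full(c),z);print(n,p.round(1),w2s(q,p).round(1))
E
```

```text
[ 6.17700131e+02 -8.49607249e+01  3.83485061e-01] 21.972075477976876 [[-2.14 -1.96]
 [-1.27 -3.  ]
 [ 0.02 -0.14]
 [ 3.16  4.17]]
lip top L [ 573.1 -121.3   38. ] [-55. -17.]
lip top R [562.7 -85.5  38. ] [-51.2  20.1]
front L [654.1 -89.6  20. ] [ 32.  -17.9]
front R [641.4 -55.   20. ] [33.2 18.9]
stop [697.9 -57.7  28. ] [84.6 -4.8]
jar lid [541.8  49.9  55. ] [-19.9 153.5]
marker end [ 435.7 -104.     8. ] [-175.9   50.5]
bottle top [708.2  38.  110. ] [129.9  80.2]
tipbox corner [732.1 -61.3  57. ] [115.  -20.8]
marker tip [ 490.7 -215.2    8. ] [-166.5  -73.3]
```

```bash
python3 - <<'E'
from h import *
from bench import optics,r
o=optics.snapshot("scene")
full=lambda c:np.array([195,175])+(np.array(c)+.5)/6-.5
S=[[-120,-53,12],[-120,97,12],[85,-53,12],[85,97,12]]
uv=full([[86,180],[405,80],[235,550],[577,438]])
q,e=fit(o,S,uv,[600,0,.4]);print(q,np.degrees(q[2]),e.round(2))
for n,c,z in[("lip top L",(197,222),38),("lip top R",(283,200),38),("front L",(270,408),20),("front R",(355,380),20),("stop",(345,490),28),("jar lid",(603,130),55),("marker end",(255,10),8),('marker tip',(0,112),8)]:
    p=ray(o,full(c),z);print(n,p.round(1),w2s(q,p).round(1))
# target above stage for wrist look: and tool axis deltas
s=r.sense();from scipy.spatial.transform import Rotation as R
Rt=R.from_euler('xyz',s["tcp_rot"],degrees=True)
w=optics.snapshot("wrist");T=np.eye(4);T[:3,:3]=Rt.as_matrix();T[:3,3]=s["tool_pos"]
print((np.linalg.inv(T)@w["pose"]).round(3),w["fx"])
E
```

```text
[ 6.21875094e+02 -8.34369333e+01  3.61421389e-01] 20.707920216989685 [[-0.5  -1.  ]
 [ 0.17 -1.49]
 [-0.31  1.76]
 [ 0.63  0.23]]
lip top L [ 573.1 -121.3   38. ] [-59.  -18.2]
lip top R [562.7 -85.5  38. ] [-56.1  19. ]
front L [654.1 -89.6  20. ] [ 28.  -17.2]
front R [641.4 -55.   20. ] [28.3 19.7]
stop [697.9 -57.7  28. ] [80.2 -2.8]
jar lid [541.8  49.9  55. ] [-27.8 153. ]
marker end [ 435.7 -104.     8. ] [-181.5   46.6]
marker tip [ 490.7 -215.2    8. ] [-169.3  -76.9]
[[ 1.00000e-03  9.60000e-01  2.80000e-01  7.21980e+01]
 [ 1.00000e+00 -1.00000e-03 -0.00000e+00  6.66000e-01]
 [-0.00000e+00  2.80000e-01 -9.60000e-01 -1.41981e+02]
 [ 0.00000e+00  0.00000e+00  0.00000e+00  1.00000e+00]] 371.8594039425827
```

```bash
cat >>h.py <<'E'
def delta(target_xyz,yaw):
    "tool-axes rows from current pose (commanded ~ measured) to target, tool down"
    from bench import r
    from scipy.spatial.transform import Rotation as R
    s=r.sense();A=R.from_euler('xyz',s["tcp_rot"],degrees=True);B=R.from_euler('xyz',[180,0,yaw],degrees=True)
    print("t",s["time"],"rot",(A.inv()*B).as_rotvec(degrees=True).round(2),"d",A.inv().apply(np.array(target_xyz)-s["tool_pos"]).round(1),"F",s["ft_force"].round(1))
E
python3 - <<'E'
from h import *
q=[621.9,-83.4,.3614]
p=s2w(q,[-40,28,150])[0];print(p);delta(p,20.7)
E
```

```text
[574.58353508 -71.35208949 150.        ]
t 0.25 rot [-0.05 -0.01 -7.53] d [ 543.2 -399.3   81.2] F [-0.6 -0.4  0.1]
```

The manual's scale: shifts go in shares of 600 mm and turns go in shares of 90 degrees. Converting my numbers, 360 mm / 600 = 0.6, 315 mm / 600 = 0.525, -7.5 degrees / 90 = -0.0833.

```bash
echo '[[0, 0, 0, 0.075, -0.055, 0, 60], [0, 0, -0.0111, 0.15, -0.11, 0, 60], [0, 0, -0.0222, 0.225, -0.165, 0, 60], [0, 0, -0.0333, 0.3, -0.22, 0, 60], [0, 0, -0.0444, 0.375, -0.275, 0, 60], [0, 0, -0.0556, 0.45, -0.33, 0, 60], [0, 0, -0.0667, 0.525, -0.385, 0, 60], [0, 0, -0.0833, 0.6, -0.44, 0, 60]]' | python3 -m handwheel 20; python3 - <<'E'
from h import *
q=[621.9,-83.4,.3614]
delta(s2w(q,[-40,28,150])[0],20.7)
E
```

```text
time: 1.25
tool_pos: [428.0, -243.7, 231.5]
tcp_rot: [180.0, -0.0, 20.7]
ft_force: [0.5, 0.1, -0.5]
finger_gap: 60.3
grip_force: 0.0
t 1.25 rot [ 0.03 -0.02  0.  ] d [ 198.  -109.4   81.5] F [ 0.5  0.1 -0.5]
```

Converted, 198 mm / 600 = 0.33, 170 mm / 600 = 0.2833.

```bash
echo '[[0, 0, 0, 0.075, -0.0417, 0.025, 60], [0, 0, 0, 0.15, -0.0833, 0.05, 60], [0, 0, 0, 0.225, -0.125, 0.0833, 60], [0, 0, 0, 0.2833, -0.1583, 0.1167, 60], [0, 0, 0, 0.33, -0.1817, 0.135, 60], [0, 0, 0, 0.33, -0.1817, 0.135, 60]]' | python3 -m handwheel; python3 - <<'E'
from bench import optics,r
import cv2,pickle
o=optics.snapshot("wrist");cv2.imwrite("pics/w1.png",o["pixels"]);pickle.dump(o,open("w1.pkl","wb"))
cv2.imwrite("pics/w1b.png",cv2.resize(o["pixels"],(800,600),interpolation=cv2.INTER_CUBIC))
E
```

```text
time: 2.0
tool_pos: [573.8, -71.4, 148.7]
tcp_rot: [-179.9, 0.1, 20.8]
ft_force: [-0.6, 1.1, -0.7]
finger_gap: 60.3
grip_force: 0.0
```

View pics/w1b.png

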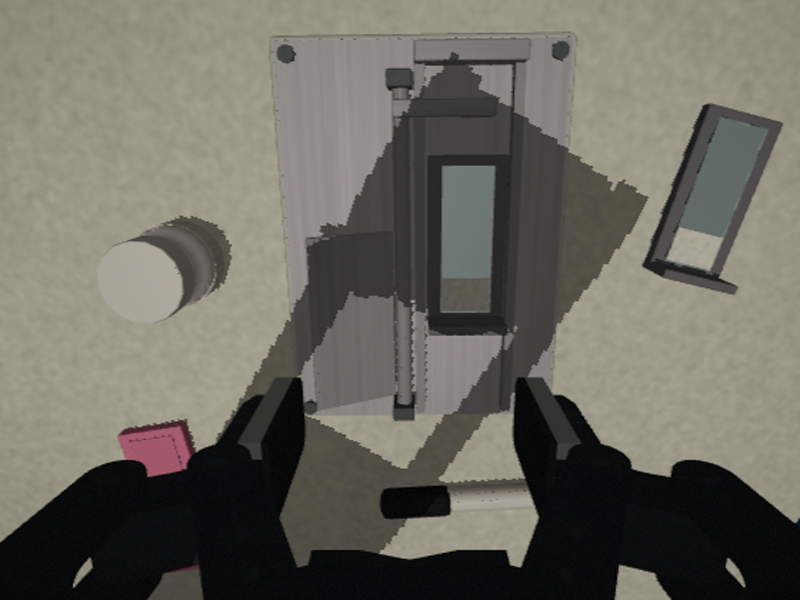

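The wrist view shows the plate corners at (272,38), (577,33) and (553,412), the stop's inner edge at row 62, the lip's outer top edge at row ~333 (cols 428–506), the holder front at row ~156, and the nose arm at (455,107). The marker, at (455,500), lies about 40 mm off the open end.

```bash
python3 - <<'E'
from h import *
import pickle
o=pickle.load(open("w1.pkl","rb"))
px=lambda c:(np.array(c)+.5)*.7-.5
S=[[85,97,12],[85,-53,12],[-120,-53,12],[70,26.5,28],[70,-26.5,28]]
uv=px([[272,38],[577,33],[553,412],[415,62],[530,62]])
q,e=fit(o,S,uv,[622,-83,.36]);print(q,np.degrees(q[2]),e.round(1))
for n,c,z in[("lipL",(428,333),38),("lipR",(506,333),38),("frontL",(428,156),20),("frontR",(509,156),20),("strip outer near",(316,408),44),("strip outer far",(308,238),44),("nose arm",(455,107),24),("bearing",(404,412),30),("marker cap",(385,500),16),("jar",(142,280),55)]:
    p=ray(o,px(c),z);print(n,w2s(q,p).round(1))
delta(s2w(q,[-80,28,60])[0],np.degrees(q[2]))
E
```

```text
[ 6.21360321e+02 -8.63772405e+01  3.79856471e-01] 21.7641726228903 [[-4.3 -1. ]
 [ 2.9 -1.4]
 [ 1.1  4.5]
 [-0.4  0.8]
 [ 0.8 -0.6]]
lipL [-56.7  21.4]
lipR [-57.3 -17.9]
frontL [29.  20.3]
frontR [ 28.4 -19.4]
strip outer near [-94.5  79.3]
strip outer far [-6.6 77.4]
nose arm [51.2  7.6]
bearing [-104.9   34.4]
marker cap [-171.3   47.3]
jar [-22.9 152.4]
t 2.05 rot [-0.04  0.09 -0.99] d [-40.6   3.3  89.6] F [ 0.2 -0.7 -0.6]
```

Converted, 89 mm / 600 = 0.1483, 60 mm / 600 = 0.1, -0.8 degrees / 90 = -0.0089.

```bash
echo '[[0, 0, -0.0056, -0.0333, 0.0033, 0.05, 60], [0, 0, -0.0089, -0.0667, 0.005, 0.1, 60], [0, 0, -0.0089, -0.0667, 0.005, 0.1483, 60], [0, 0, -0.0089, -0.0667, 0.005, 0.1483, 60]]' | python3 -m handwheel; python3 - <<'E'
from bench import optics,r
import cv2
a=optics.snapshot("wrist")["pixels"];b=optics.snapshot("side")["pixels"][190:290,220:340]
cv2.imwrite("pics/w2.png",cv2.hconcat([cv2.resize(a,(440,330)),cv2.resize(b,(360,330),interpolation=cv2.INTER_CUBIC)]))
E
```

```text
time: 2.55
tool_pos: [535.0, -90.8, 59.5]
tcp_rot: [-179.9, 0.2, 21.4]
ft_force: [-0.6, -0.7, -0.1]
finger_gap: 60.0
grip_force: 0.0
```

View pics/w2.png

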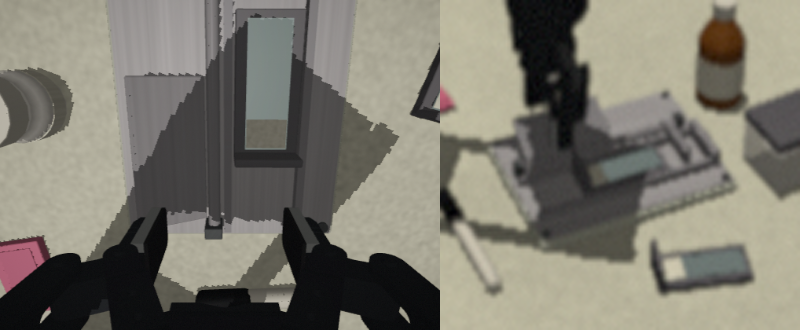

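The wrist part of the picture shows the left finger (150,235) over the strip and the right finger (290,235) over the channel behind the lip, whose outer edge is at row 160. I'll lower in stages and watch the force.

Converted, 24 mm / 600 = 0.04, 20 mm / 600 = 0.0333.

```bash
echo '[[0, 0, 0, 0, 0, 0.02, 60], [0, 0, 0, 0, 0, 0.0333, 60], [0, 0, 0, 0, 0, 0.04, 60], [0, 0, 0, 0, 0, 0.04, 60]]' | python3 -m handwheel; echo '[[0, 0, 0, 0, 0, 0.005, 60], [0, 0, 0, 0, 0, 0.01, 60], [0, 0, 0, 0, 0, 0.01, 60]]' | python3 -m handwheel; echo '[[0, 0, 0, 0, 0, 0.0033, 60], [0, 0, 0, 0, 0, 0.0067, 60], [0, 0, 0, 0, 0, 0.0067, 60]]' | python3 -m handwheel
```

```text
time: 3.15
tool_pos: [537.2, -90.0, 36.8]
tcp_rot: [-180.0, 0.0, 21.5]
ft_force: [0.4, 1.2, -0.1]
finger_gap: 60.1
grip_force: 0.0
time: 3.52
tool_pos: [537.8, -90.2, 31.4]
tcp_rot: [180.0, -0.0, 21.5]
ft_force: [-0.4, -0.1, 2.7]
finger_gap: 60.1
grip_force: 1.1
time: 3.9
tool_pos: [537.8, -90.1, 27.4]
tcp_rot: [180.0, -0.0, 21.5]
ft_force: [-0.4, 0.9, 4.0]
finger_gap: 60.1
grip_force: 1.8
```

Converted, 6 mm / 600 = 0.01, 3 mm / 600 = 0.005.

```bash
echo '[[0, 0, 0, 0, 0, 0.005, 60], [0, 0, 0, 0, 0, 0.01, 60], [0, 0, 0, 0, 0, 0.01, 60]]' | python3 -m handwheel; echo '[[0, 0, 0, 0, 0, 0.0033, 60], [0, 0, 0, 0, 0, 0.0033, 60]]' | python3 -m handwheel;echo '[[0, 0, 0, 0, 0, 0.0025, 60], [0, 0, 0, 0, 0, 0.0025, 60]]' | python3 -m handwheel; python3 - <<'E'
from h import *
from bench import r
s=r.sense();print(w2s([621.4,-86.4,.377],s["tool_pos"]),s["ft_force"])
E
```

```text
time: 4.28
tool_pos: [537.6, -89.8, 21.3]
tcp_rot: [-180.0, -0.0, 21.5]
ft_force: [-0.5, 4.2, 6.3]
finger_gap: 59.8
grip_force: 2.9
time: 4.53
tool_pos: [537.6, -89.7, 19.4]
tcp_rot: [-180.0, -0.0, 21.5]
ft_force: [-1.2, 3.2, 7.6]
finger_gap: 59.7
grip_force: 3.4
time: 4.78
tool_pos: [537.6, -89.6, 18.2]
tcp_rot: [-179.9, -0.0, 21.5]
ft_force: [-2.3, 4.6, 10.3]
finger_gap: 60.2
grip_force: 4.6
[-79.08204395  27.87522071] [-2.31802837  4.56237197 10.28074157]
```

Converted, 0.8 mm / 600 = 0.0013.

```bash
echo '[[0, 0, 0, 0, 0, 0.0013, 60], [0, 0, 0, 0, 0, 0.0013, 60]]' | python3 -m handwheel; python3 - <<'E'
from bench import optics
import cv2
a=optics.snapshot("wrist")["pixels"];b=optics.snapshot("side")["pixels"][190:290,220:340]
cv2.imwrite("pics/w3.png",cv2.hconcat([cv2.resize(a,(440,330)),cv2.resize(b,(360,330),interpolation=cv2.INTER_CUBIC)]))
E
```

```text
time: 5.03
tool_pos: [537.7, -89.6, 18.0]
tcp_rot: [-179.9, -0.0, 21.5]
ft_force: [-5.0, 4.4, 15.1]
finger_gap: 59.9
grip_force: 7.6
```

View pics/w3.png

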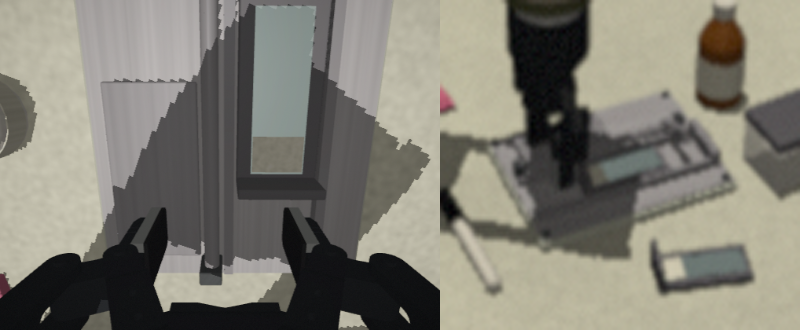

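The clip is at its stop: the force rises sharply at constant height and the strip is level. Both fingertips are placed and the lip is ahead at row 190. Now I push.

Converted, 30 mm / 600 = 0.05, 27 mm / 600 = 0.045.

```bash
echo '[[0, 0, 0, 0.0067, 0, 0, 60], [0, 0, 0, 0.0133, 0, 0, 60], [0, 0, 0, 0.02, 0, 0, 60], [0, 0, 0, 0.0267, 0, 0, 60], [0, 0, 0, 0.0333, 0, 0, 60], [0, 0, 0, 0.04, 0, 0, 60], [0, 0, 0, 0.045, 0, 0, 60], [0, 0, 0, 0.05, 0, 0, 60]]' | python3 -m handwheel; echo '[[0, 0, 0, 0.005, 0, 0, 60], [0, 0, 0, 0.01, 0, 0, 60], [0, 0, 0, 0.015, 0, 0, 60], [0, 0, 0, 0.02, 0, 0, 60], [0, 0, 0, 0.02, 0, 0, 60]]' | python3 -m handwheel; python3 - <<'E'
from h import *
from bench import r
s=r.sense();print(w2s([621.4,-86.4,.377],s["tool_pos"]),s["ft_force"])
E
```

```text
time: 6.12
tool_pos: [564.7, -80.5, 18.1]
tcp_rot: [180.0, 0.1, 21.5]
ft_force: [-12.3, -4.6, 19.3]
finger_gap: 59.8
grip_force: 9.5
time: 6.75
tool_pos: [576.2, -76.0, 18.2]
tcp_rot: [179.9, 0.1, 21.5]
ft_force: [-9.2, -3.8, 18.1]
finger_gap: 60.1
grip_force: 8.8
[-38.13878415  26.33531188] [-9.22347494 -3.791241   18.10129901]
```

Converted, 6 mm / 600 = 0.01, 4 mm / 600 = 0.0067.

```bash
echo '[[0, 0, 0, 0.0033, 0, 0, 60], [0, 0, 0, 0.0067, 0, 0, 60], [0, 0, 0, 0.01, 0, 0, 60], [0, 0, 0, 0.01, 0, 0, 60]]' | python3 -m handwheel; echo '[[0, 0, 0, 0.0025, 0, 0, 60], [0, 0, 0, 0.0025, 0, 0, 60]]' | python3 -m handwheel;echo '[[0, 0, 0, 0.0025, 0, 0, 60], [0, 0, 0, 0.0025, 0, 0, 60]]' | python3 -m handwheel; python3 - <<'E'
from h import *
from bench import r,optics
import cv2
s=r.sense();print(w2s([621.4,-86.4,.377],s["tool_pos"]),s["ft_force"])
a=optics.snapshot("wrist")["pixels"];b=optics.snapshot("side")["pixels"][190:290,220:340]
cv2.imwrite("pics/w4.png",cv2.hconcat([cv2.resize(a,(440,330)),cv2.resize(b,(360,330),interpolation=cv2.INTER_CUBIC)]))
E
```

```text
time: 7.25
tool_pos: [581.8, -73.8, 18.2]
tcp_rot: [179.9, 0.1, 21.5]
ft_force: [-9.2, -3.3, 17.7]
finger_gap: 59.9
grip_force: 8.7
time: 7.5
tool_pos: [582.8, -73.4, 18.2]
tcp_rot: [180.0, 0.1, 21.5]
ft_force: [-10.6, -4.1, 18.8]
finger_gap: 60.1
grip_force: 9.7
time: 7.75
tool_pos: [584.0, -72.9, 18.1]
tcp_rot: [180.0, 0.2, 21.5]
ft_force: [-11.3, -4.9, 19.2]
finger_gap: 60.2
grip_force: 9.8
[-29.76101424  26.3033883 ] [-11.30995679  -4.92461768  19.24739776]
```

View pics/w4.png

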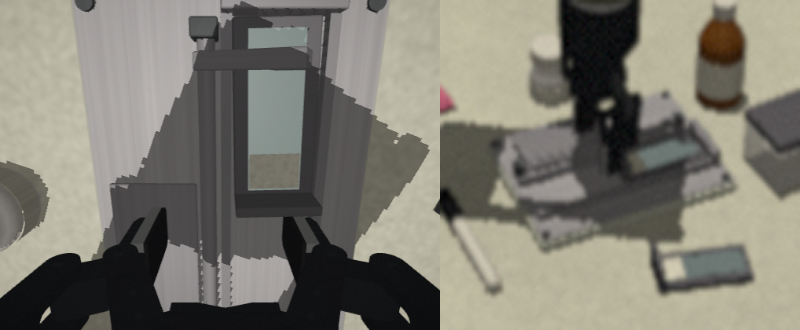

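The holder has passed under the nose, with its front at row ~14, close to the stop at row ~10. I'll keep pushing until the force jumps.

Converted, 1 mm / 600 = 0.0017.

```bash
for i in 1 2 3; do echo '[[0, 0, 0, 0.0017, 0, 0, 60], [0, 0, 0, 0.0017, 0, 0, 60]]' | python3 -m handwheel | grep -E "tool_pos|ft_f"; done
```

```text
tool_pos: [584.1, -72.8, 18.1]
ft_force: [-16.0, -7.2, 22.1]
tool_pos: [584.8, -72.6, 18.1]
ft_force: [-18.1, -6.6, 24.0]
tool_pos: [584.8, -72.6, 18.1]
ft_force: [-21.7, -8.9, 28.0]
```

```bash
python3 - <<'E'
from bench import optics
import cv2,pickle
o=optics.snapshot("wrist");pickle.dump(o,open("w5.pkl","wb"))
cv2.imwrite("pics/w5.png",cv2.resize(cv2.convertScaleAbs(o["pixels"][0:100,230:460],alpha=1.6),None,fx=3.4,fy=3.4,interpolation=cv2.INTER_CUBIC))
E
```

```text
(no output)
```

View pics/w5.png

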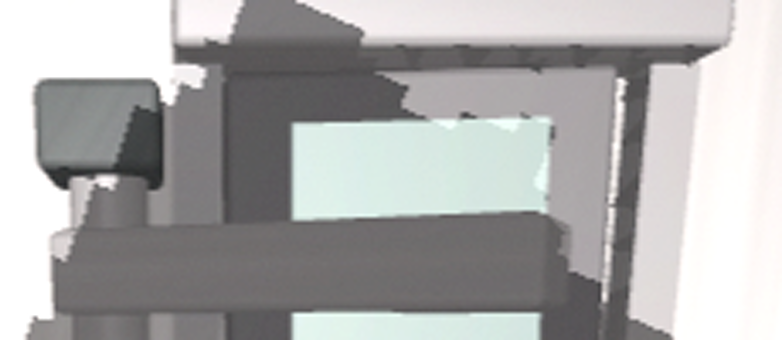

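The holder's front edge sits on the stop face (crop row ~65, no gap) and the force has risen with the arm stalled. It is home. Now I back off the lip with the strip still held, then lift.

Converted, -12 mm / 600 = -0.02, -9 mm / 600 = -0.015.

```bash
echo '[[0, 0, 0, -0.0033, 0, 0, 60], [0, 0, 0, -0.0083, 0, 0, 60], [0, 0, 0, -0.015, 0, 0, 60], [0, 0, 0, -0.02, 0, 0, 60], [0, 0, 0, -0.02, 0, 0, 60]]' | python3 -m handwheel; echo '[[0, 0, 0, 0, 0, -0.0033, 60], [0, 0, 0, 0, 0, -0.0067, 60], [0, 0, 0, 0, 0, -0.01, 60], [0, 0, 0, 0, 0, -0.0133, 60], [0, 0, 0, 0, 0, -0.0183, 60], [0, 0, 0, 0, 0, -0.0233, 60], [0, 0, 0, 0, 0, -0.0283, 60], [0, 0, 0, 0, 0, -0.0333, 60]]' | python3 -m handwheel; echo '[[0, 0, 0, 0, 0, -0.0333, 60], [0, 0, 0, 0, 0, -0.0833, 60], [0, 0, 0, 0, 0, -0.15, 60], [0, 0, 0, 0, 0, -0.2167, 60], [0, 0, 0, 0, 0, -0.2167, 60]]' | python3 -m handwheel; python3 - <<'E'
from bench import optics
import cv2
o=optics.snapshot("wrist")
a=o["pixels"][:,150:480];c=optics.snapshot("side")["pixels"][190:290,220:340]
cv2.imwrite("pics/w6.png",cv2.hconcat([cv2.resize(a,(400,509)),cv2.resize(c,(400,509),interpolation=cv2.INTER_CUBIC)]))
E
```

```text
time: 9.28
tool_pos: [578.8, -75.2, 18.7]
tcp_rot: [179.9, -0.2, 21.4]
ft_force: [3.0, -0.3, 7.5]
finger_gap: 60.2
grip_force: 4.0
time: 10.28
tool_pos: [576.3, -74.7, 36.9]
tcp_rot: [-180.0, 0.0, 21.5]
ft_force: [0.3, 0.2, -0.7]
finger_gap: 60.1
grip_force: 0.0
time: 10.9
tool_pos: [579.6, -75.5, 173.4]
tcp_rot: [179.7, -0.4, 21.5]
ft_force: [0.9, 0.4, -0.6]
finger_gap: 60.0
grip_force: 0.0
```

View pics/w6.png

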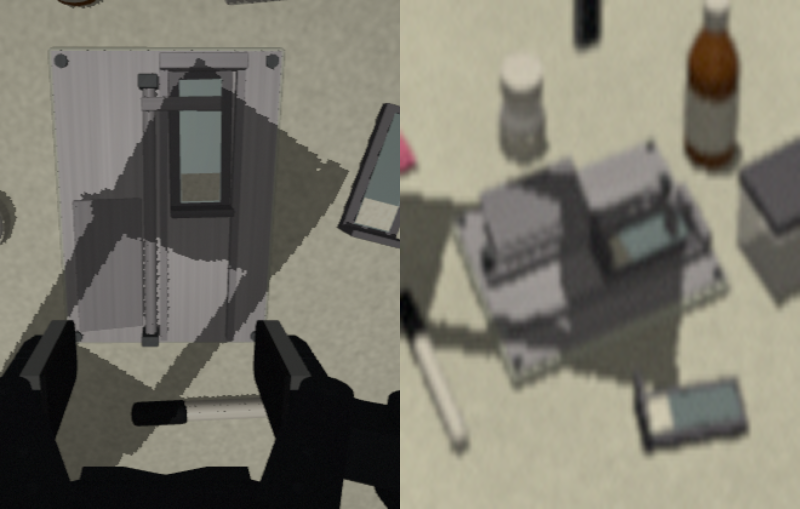

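The holder is under the nose against the stop, the strip is part way up, and the arm is clear with everything else in place. One last enlarged check of the stop contact.

```bash
python3 - <<'E'
from bench import optics
import cv2
a=optics.snapshot("wrist")["pixels"][30:190,255:375]
cv2.imwrite("pics/w7.png",cv2.resize(cv2.convertScaleAbs(a,alpha=2),None,fx=3.7,fy=3.7,interpolation=cv2.INTER_CUBIC))
E
```

```text
(no output)
```

View pics/w7.png

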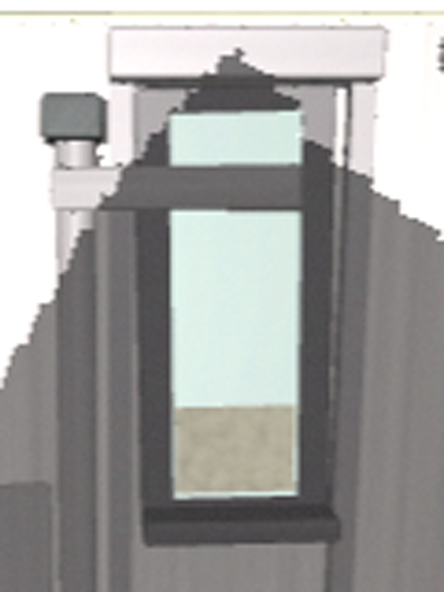

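The holder front (row ~84) lies flush on the stop and the nose lies across the holder. I'm handing it in.

```bash
python3 -c "
from bench import workorder
print(workorder.hand_in())"
```

```text
the job is handed in; nothing more can be done
None
```

The holder is home against the end stop with the clip nose resting on it, the arm is clear, nothing else on the bench looked disturbed, and I handed the job in at about 11 s; no verdict was returned.

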